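# Run the mesh-cleaning cycle of the matcha sifter

## Task

Get the matcha sifter going on a mesh-cleaning run: undo the T-bar clamp on top (nobody remembers whether its thread is left- or right-handed, so feel which way it gives), pull the sieve carriage fully out, and put every white cleaning puck from the dish into the sieve. Push the carriage fully home, turn the clamp back until it is tight, and only then press power, timer and start, one after the other and one at a time. Keep off the stop key, and leave the other tea things where they stand.

Things in the scene. Friction and masses are not known exactly. Their poses are not given: they have to be found in the camera images.
- sifter: Fixed tabletop sifter: white housing 195 x 330 mm, 55 mm high (x -95..100, y -228..103 mm), two 16 mm columns at y +-85 mm, a cross bar 30 mm deep, 188 mm wide, 150 to 170 mm up, on it a round boss (64 mm across, top at 196 mm) with the T-bar clamp. Origin on the counter under the clamp's axis; x to its back (away from the robot), y to its left, z up. Key panel on its right (-y).
- clamp_grip (a point): Middle of the top face of the clamp's black T-bar, on its vertical axis, 236 mm above the counter. The bar is 66 mm long (point x), 14 mm thick (point y), 30 mm tall; the boss's top lies 10 mm below its underside. Grip it from above across the 14 mm, fingertips 20 to 30 mm below this point. It does not rise as it turns.
- clamp (a joint): Angle of the T-bar (rad, + is anticlockwise from above). Near 0: tight. It undoes one way only, which differs from start to start: the wrong way it stops hard at 0.1 to 0.25 rad; the right way it turns against 0.12 N m to a stop at +2.2 or -2.2 (two or more grasps) and stays put. The hinged clear cover's front rises with it and frees the carriage beyond 1.3. Tight again: within 0.3 of 0.
- carriage (a joint): How far the sieve carriage is out along the sifter's -x (m): 0 fully home, 0.125 fully out, a stop at each end. It slides against 2 to 3 N and stays where it is left. While the clamp is tight the cover's skirt holds it to 2 mm of play. Home means below 0.005, out means above 0.115.
- pull_grip (a point): Top centre of the carriage's pull: an upright dark post 18 mm in diameter, 36 mm tall, its top 99 mm above the counter, 94 mm in front of the sieve's centre. Grip it from above with the fingers left and right of it (across y), tips at least 69 mm above the counter, and draw it along the sifter's -x.
- sieve_mesh (a point): Centre of the sieve's mesh floor, 72 mm above the counter, on the carriage; axes as the sifter's. The sieve is a round steel drum, 122 mm inside, 3 mm wall, its rim 35 mm above the mesh. When home it is on the clamp's axis under a clear cover hinged at the back; fully out it is 125 mm in front of that.
- key_power (a joint): Travel of the power key (m): 0 up, 0.005 fully down at 4 N; it springs back. Pressed means beyond 0.0035. The keys form a 2 x 2 block on the panel: 38 mm apart front to back, 36 mm left to right.
- key_power_top (a point): Top centre of the power key: back row (away from the robot), left one (nearer the clamp), 18 mm across. All key tops are 71 mm above the counter and stand 9 mm out of round collars.
- key_timer (a joint): Travel of the timer key, as for power.
- key_timer_top (a point): Top centre of the timer key: back row, right one, 18 mm across.
- key_start (a joint): Travel of the start key, as for power.
- key_start_top (a point): Top centre of the start key: front row (towards the robot), left one, the largest key, 24 mm across.
- key_stop (a joint): Travel of the stop key, as for power; not to be pressed. Front row, right one, 18 mm across, 36 mm to the right (the sifter's -y) of the start key.
- bowls: Bystander: two dark stoneware bowls rim to rim, 120 mm across, 144 mm tall, on the plank. Origin under its centre.
- whisk_rest: Bystander: green ceramic rest with a bamboo whisk on it, 72 mm across, 133 mm tall, on the plank. Origin under its centre.
- teacup: Bystander: blue-glazed cup, 66 mm across, 70 mm tall, on the plank. Origin under its centre.
- scoop: Bystander: short slim bamboo scoop, 135 mm long, 10 mm high, lying on the counter. Origin about its middle.
- canister: Bystander: aluminium canister with a press-button lid, 82 mm across, 130 mm tall, on the counter. Origin under its centre.
- strainer: Bystander: stainless hand sieve, 100 mm across, 33 mm tall, its handle 80 mm long along +x, on the counter. Origin under its bowl.
- tea_tin: Bystander: dark wooden tea tin, 66 mm across, 60 mm tall, on the plank. Origin under its centre.
- puck0: Cleaning puck: loose white cylinder, 28 mm in diameter, 20 mm tall, 20 to 42 g. Origin at the centre of its underside, z along its axis. Two to four are there, all alike. They start standing in a fixed dark stoneware dish (170 mm square, 13 mm high, walls and floor 5 mm) on the hinoki plank, whose top is 24 mm above the counter.
- puck1: Cleaning puck: loose white cylinder, 28 mm in diameter, 20 mm tall, 20 to 42 g. Origin at the centre of its underside, z along its axis. Two to four are there, all alike. They start standing in a fixed dark stoneware dish (170 mm square, 13 mm high, walls and floor 5 mm) on the hinoki plank, whose top is 24 mm above the counter.
- puck2: Cleaning puck: loose white cylinder, 28 mm in diameter, 20 mm tall, 20 to 42 g. Origin at the centre of its underside, z along its axis. Two to four are there, all alike. They start standing in a fixed dark stoneware dish (170 mm square, 13 mm high, walls and floor 5 mm) on the hinoki plank, whose top is 24 mm above the counter.
- puck3: Cleaning puck: loose white cylinder, 28 mm in diameter, 20 mm tall, 20 to 42 g. Origin at the centre of its underside, z along its axis. Two to four are there, all alike. They start standing in a fixed dark stoneware dish (170 mm square, 13 mm high, walls and floor 5 mm) on the hinoki plank, whose top is 24 mm above the counter.

How it is judged:
By the outcome, as a careful person would: the job done as asked, in the order asked, and still so for the second after the job is handed in, with the robot touching nothing.
Of puck0, puck1, puck2, puck3 only 2 to 4 are there at a start; the rules pass over those that are not, and their reading is None.
At some moment in a run one of puck0, puck1, puck2, puck3 may be knocked a few centimetres aside while the robot is not near it.
It also fails if it takes over 208 s, if anything falls off the work surface, if the arm or the gripper's body presses on something with over 40 N, if the wrist force passes 120 N, or if a joint passes its speed limit or range.

## Robot

A 7-joint arm with a two-finger parallel gripper is mounted at the origin on the work surface. World frame = base frame: x ahead of the robot, y to its left, z up, the work surface at z = 0. Lengths are in m, angles in rad, forces in N, time in s.
With the tool pointing down it reaches from about 0.4 to 0.875 m from the base axis. Payload 19.3 kg.
Tool frame: the origin (TCP) lies on the centre line of the jaws, within the pads' length; the fingertips stand 14 mm ahead of it and the grasp point (between the pads) lies 5 mm behind it; y points along the fingers, x is the direction in which the jaws open and shut, and the axes are right-handed (so a half turn about y gives the same grasp; the last joint's range is limited). The gripper opens to 85 mm and grips with 20 to 120 N. Pads are 22 mm wide; open, the fingers measure 114 mm over their backs; the gripper's body (76 mm by 85 mm) begins 54 mm behind the grasp point. The pads swing forward as they close: fully open they stand 13 mm farther back than shut.
Start: joints at [1.119, 0.521, -0.036, 1.599, 0.021, 1.021, -0.113], TCP at [0.233, -0.58, 0.245] pointing down, gripper open.
Joint ranges: [-2.91, 2.91], [-0.3, 2.13], [-1.5, 1.42], [0.17, 2.43], [-1.26, 4.41], [0.16, 1.93], [-2.52, 2.52]. Speed limits (rad/s): [1.89, 1.89, 2.39, 2.39, 3.01, 3.01, 3.01].

## Interface

Orientations are given as [roll, pitch, yaw] about the fixed x, y, z axes, in that order (R = Rz(yaw) Ry(pitch) Rx(roll)).
In Python, from workcell import monitor, grab_frame, workorder gives the robot as it stands.
- The arm moves only by the tool drive_tool, never from a script. Its argument "steps" is one flat list of numbers, 5 for each row, row after row: the finger opening in mm, from 0 to 85.4, then the shift along the world's x, y, z in mm, then the turn about the world's z in degrees. In form: [fingers, tx, ty, tz, twist, fingers, tx, ty, tz, twist, ...]. A call has exactly 5 rows; each row shifts and turns the commanded pose from where the row before left it; what a row does not reach is not made up. A row lasts 1/12 s, in which the tool goes at most 41.7 mm and 7.16 degrees, less where a joint would pass 70% of its speed; a pose out of reach is approached as far as the arm can. A call is refused whole if a number of a shift passes 41.7 or a number of a turn 7.16, either way. A call with a gripper value outside its range is refused whole. The fingers move at their own pace and stop on an object; "grip_force" is the grip in N (left out, the last holds). Time passes only in rows, so rows that do not move let the fingers close, or fill a call up. It gives the time, the measured TCP pose, the force and the opening at its end, in the units of the state.
- monitor.observe(): the state, without advancing time (a new reading comes with each control period).
- grab_frame(name): name is "scene" or "top" or "wrist"; returns a dict with "frame" (420x560x3 uint8, red, green, blue), "vertical_fov" (degrees; the focal length in pixels is half the picture's height over the tangent of half this angle, whatever the lens; pixels are square), "cx", "cy" (the principal point, pixels), "xyz" and "orientation" of the camera in the world. Camera axes: x right, y down, z forward; pixel columns grow to the right and rows downward; lengths in m; the calibration is good to about 2 mm. A picture is of the moment at which its call begins. There is no depth.
- workorder.job_done(): hands the job in, once; it reports no verdict.
The state is a dict: "clock": time; "qpos": joint angles; "qd": joint speeds; "joint_efforts": joint torques, N m; "position": TCP position; "tool_rot": TCP orientation; "force": force on the tool from outside, world axes, zero at the start; "moment": the same for the moment, N m; "grip_width": finger opening in m.
Only numpy, scipy, OpenCV 4.12 (cv2) and the standard library are available. Lean on these libraries where they do the work, as an engineer would, in place of code of your own. Each camera call takes 0.05 s, during which the arm holds its last target. There are 200 camera calls.

## Working session

There is one attempt and no reset: what is moved stays moved. The work goes in short steps, Python scripts to look and compute and a tool call to move; the robot and the scene stay as the last step left them, time stands still between calls to the robot, and variables do not carry over. Pictures are saved under pics/ and viewed, about 12 in all and at most 16, crops included, and the job is handed in when it is done.

Besides the shell and the picture viewer there is one more tool, called after "Request:" as name(argument=value, ...), one argument or row to a line, values as JSON. drive_tool: Moves the arm, as the interface text tells. Its arguments: {"type":"object","properties":{"steps":{"type":"array"},"grip_force":{"type":"number"}},"required":["steps"]}

```bash
mkdir -p pics
cat > h.py <<'E'
import numpy as np, cv2
from scipy.spatial.transform import Rotation as R
from workcell import monitor, grab_frame, workorder
def cam(n):
    d=grab_frame(n); return d
def Rc(d):
    o=np.array(d["orientation"],float)
    return o if o.shape==(3,3) else R.from_euler('xyz',o).as_matrix()
def f(d): return 210/np.tan(np.radians(d["vertical_fov"])/2)
def ray(d,u,v,z):
    r=Rc(d)@np.array([(u-d["cx"])/f(d),(v-d["cy"])/f(d),1]); c=np.array(d["xyz"])
    return c+r*(z-c[2])/r[2]
def proj(d,p):
    q=Rc(d).T@(np.array(p)-np.array(d["xyz"])); return q[0]/q[2]*f(d)+d["cx"],q[1]/q[2]*f(d)+d["cy"]
def save(d,name,crop=None,s=1):
    im=d["frame"][:,:,::-1]
    if crop: x0,y0,x1,y1=crop; im=im[y0:y1,x0:x1]
    cv2.imwrite("pics/"+name,cv2.resize(im,None,fx=s,fy=s,interpolation=cv2.INTER_CUBIC))
E
python3 - <<'E'
from h import *
import pickle
for n in("top","scene","wrist"):
    d=cam(n); pickle.dump(d,open(n+".pkl","wb")); print(n,d["xyz"],d["orientation"],d["vertical_fov"],d["cx"],d["cy"])
    save(d,n+"0.png",None,1.4)
s=monitor.observe(); print({k:np.round(v,3) for k,v in s.items()})
E
```

```text
top [0.37756823 0.03623698 1.34647593] [-2.99290914 -0.00471296 -1.54644934] 50.10472500221346 270.5735947160015 210.1768347956691
scene [ 1.14487628 -0.59817518  1.102208  ] [-2.41356487 -0.01266109  0.79525246] 49.27899618931165 282.62348177158765 208.77586948589604
wrist [ 0.30905191 -0.54828183  0.37309501] [ 2.81514791e+00  9.21047869e-04 -1.18887086e+00] 71.17515214700805 281.972078157635 211.69529047697705
{'clock': np.float64(0.15), 'qpos': array([ 1.119,  0.522, -0.036,  1.6  ,  0.021,  1.021, -0.113]), 'qd': array([-0.001, -0.002,  0.001, -0.003, -0.   ,  0.001, -0.   ]), 'joint_efforts': array([ 1.0000e-03, -9.2739e+01,  1.9800e+00, -3.7006e+01,  1.8000e-02,
        6.0000e-03, -0.0000e+00]), 'position': array([ 0.233, -0.58 ,  0.245]), 'tool_rot': array([-1.571e+00,  1.000e-03, -1.189e+00]), 'force': array([-0.214, -0.193,  0.276]), 'moment': array([-0.006, -0.01 ,  0.022]), 'grip_width': np.float64(0.085)}
```

View pics/top0.png

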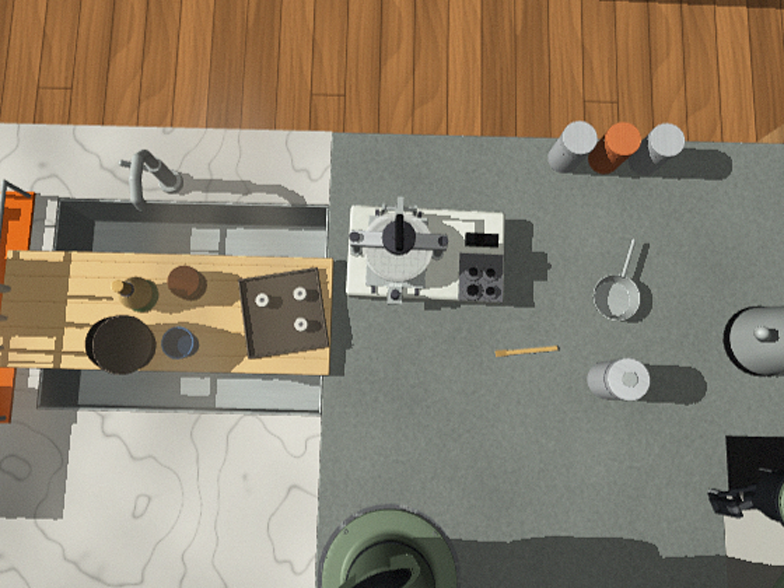

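View pics/scene0.png

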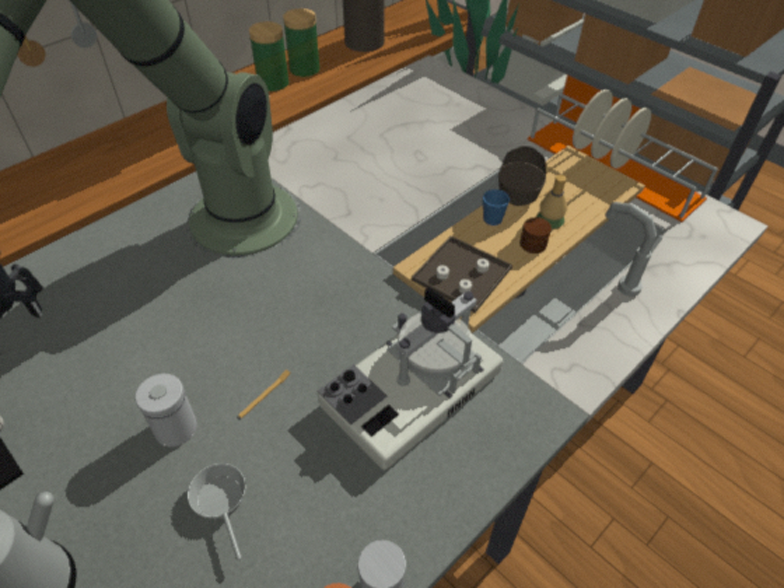

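Top view: sifter with the T-bar near (400,232) lying front-to-back; three pucks in the dish near (262,300), (300,293), (302,324); keys near (475..495, 272..293). Now an enlarged crop for measuring.

Run:
```python
from h import *
import pickle
d=pickle.load(open("top.pkl","rb")); save(d,"c1.png",(165,130,365,270),4)
```

```text
(no output)
```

View pics/c1.png

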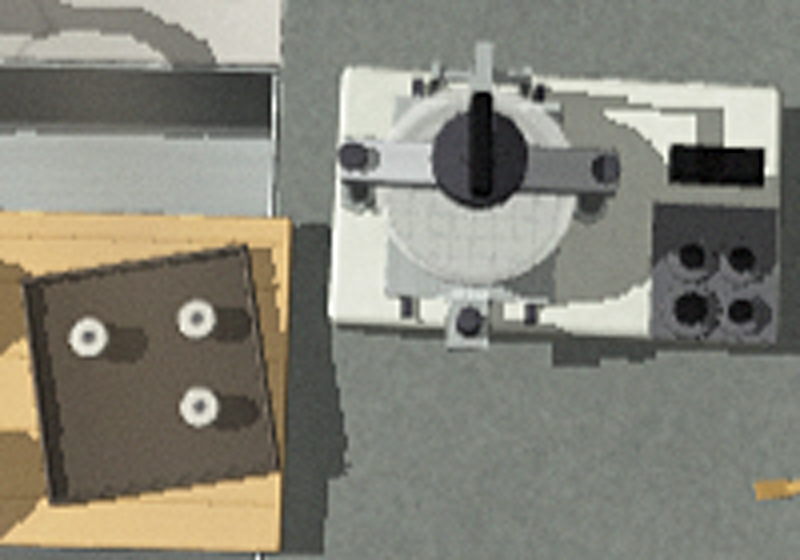

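The crop shows the T-bar from (482,93) to (481,197), the pull at (468,320), keys at power (692,257), timer (741,259), start (691,309), stop (741,311), and pucks at (88,338), (196,319), (199,407).

Run:
```python
from h import *
import pickle
d=pickle.load(open("top.pkl","rb"))
for n,u,v,z in [("bar",481,145,.236),("barA",482,93,.236),("barB",481,197,.236),("pull",468,320,.099),("power",692,257,.071),("timer",741,259,.071),("start",691,309,.071),("stop",741,311,.071),("p0",88,338,.049),("p1",196,319,.049),("p2",199,407,.049),("TL",345,68,.055),("TR",779,88,.055),("BL",331,325,.055),("BR",776,344,.055)]:
    p=ray(d,u/4+165,v/4+130,z); print(n,np.round(p*1000,1), round(np.hypot(*p[:2]),3))
```

```text
bar [6.576e+02 6.000e-01 2.360e+02] 0.658
barA [6.916e+02 6.000e-01 2.360e+02] 0.692
barB [ 6.239e+02 -1.000e-01  2.360e+02] 0.624
pull [565.8   2.8  99. ] 0.566
power [ 620.1 -158.7   71. ] 0.64
timer [ 619.5 -194.1   71. ] 0.649
start [ 582.1 -158.    71. ] 0.603
stop [ 581.5 -194.    71. ] 0.613
p0 [553.2 278.   49. ] 0.619
p1 [569.1 200.   49. ] 0.603
p2 [504.8 195.   49. ] 0.541
TL [759.3  96.8  55. ] 0.765
TR [ 752.2 -225.4   55. ] 0.785
BL [566.3 101.1  55. ] 0.575
BR [ 560.4 -222.2   55. ] 0.603
```

Request:
drive_tool(
  steps=[85,21,29,3,-1.1,85,21,29,3,-1.1,85,21,29,3,-1.1,85,21,29,3,-1.1,85,21,29,3,-1.1],
  grip_force=60,
)

```text
clock: 0.57
position: [0.3384, -0.4335, 0.2603]
tool_rot: [-1.571, 0.0, -1.286]
force: [0.8, -0.0, 0.1]
grip_width: 0.085
```

Request:
drive_tool(
  steps=[85,21,29,3,-1.1,85,21,29,3,-1.1,85,21,29,3,-1.1,85,21,29,3,-1.1,85,21,29,3,-1.1],
)

```text
clock: 0.98
position: [0.4435, -0.2884, 0.2754]
tool_rot: [-1.571, 0.0, -1.382]
force: [0.2, -0.0, 0.4]
grip_width: 0.085
```

Request:
drive_tool(
  steps=[85,21,29,3,-1.1,85,21,29,3,-1.1,85,21,29,3,-1.1,85,21,29,3,-1.1,85,21,29,3,-1.1],
)

```text
clock: 1.4
position: [0.5485, -0.1434, 0.2904]
tool_rot: [-1.571, 0.0, -1.478]
force: [1.0, -0.1, 0.0]
grip_width: 0.085
```

Request:
drive_tool(
  steps=[85,21,29,3,-1.1,85,21,29,3,-1.1,85,21,29,3,-1.1,85,21,29,3,-1.1,85,0,0,0,0],
)

```text
clock: 1.82
position: [0.6344, -0.0217, 0.302]
tool_rot: [-1.57, 0.003, -1.548]
force: [0.2, 0.7, 0.3]
grip_width: 0.0849
```

Run:
```python
from h import *
d=cam("wrist"); save(d,"w1.png",None,1.4)
s=monitor.observe(); print(s["position"],s["tool_rot"],s["qpos"].round(2) if hasattr(s["qpos"],'round') else s["qpos"])
print(d["xyz"],d["orientation"])
for y in (0,.002): print([round(float(c)*1.4,1) for c in proj(d,(.6576,y,.236))])
```

```text
[ 0.63294297 -0.02506155  0.30163106] [-1.57118899e+00  1.51987886e-03 -1.54919252e+00] [ 0.05  0.49 -0.15  1.5   0.07  1.16 -1.66]
[ 0.71649119 -0.01935479  0.43033938] [ 2.81602207  0.00320615 -1.54787505]
[354.1, 282.6]
[350.1, 282.5]
```

View pics/w1.png

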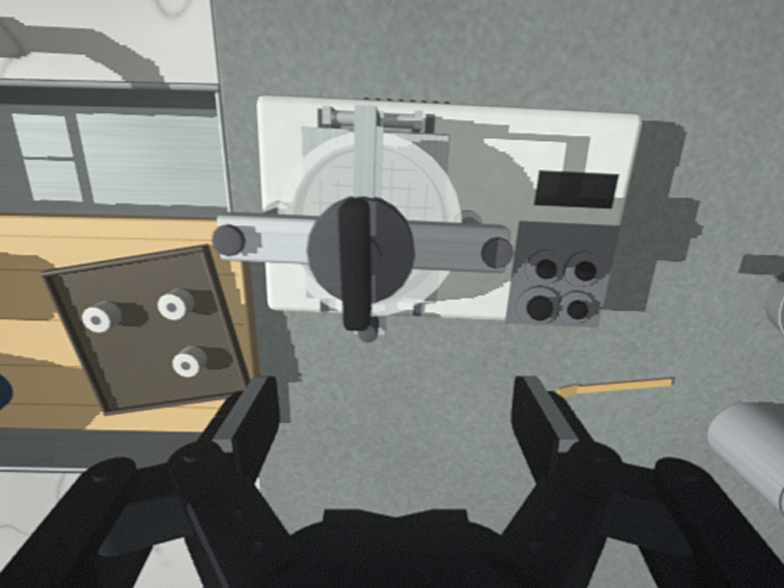

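The wrist view has the bar's top face spanning about (355,203)–(355,331), boss centre (361,248), the three pucks at (100,317), (175,304), (188,362), and the keys at (545,268), (585,270), (540,307), (577,309). I'll cross-check this against the top view.

Run:
```python
from h import *
d=cam("wrist"); s=monitor.observe(); print(s["position"])
for n,u,v,z in [("barA",355,200,.236),("barB",355,331,.236),("bossL",308,247,.196),("bossR",414,250,.196),("power",546,269,.071),("timer",586,271,.071),("start",541,307,.071),("stop",578,309,.071),("p0",100,317,.049),("p1",175,304,.049),("p2",188,362,.049)]:
    print(n,np.round(ray(d,u/1.4,v/1.4,z)*1000,1))
save(d,"w2.png",(200,120,350,250),5)
```

```text
[ 0.63207136 -0.02753682  0.30161813]
barA [696.1  -4.4 236. ]
barB [630.3  -3.8 236. ]
bossL [664.9  26.8 196. ]
bossR [664.5 -34.5 196. ]
power [ 622.7 -160.5   71. ]
timer [ 621.6 -196.8   71. ]
start [ 586.2 -160.9   71. ]
stop [ 585.  -195.6   71. ]
p0 [557.9 268.5  49. ]
p1 [573.4 191.6  49. ]
p2 [509.6 187.7  49. ]
```

View pics/w2.png

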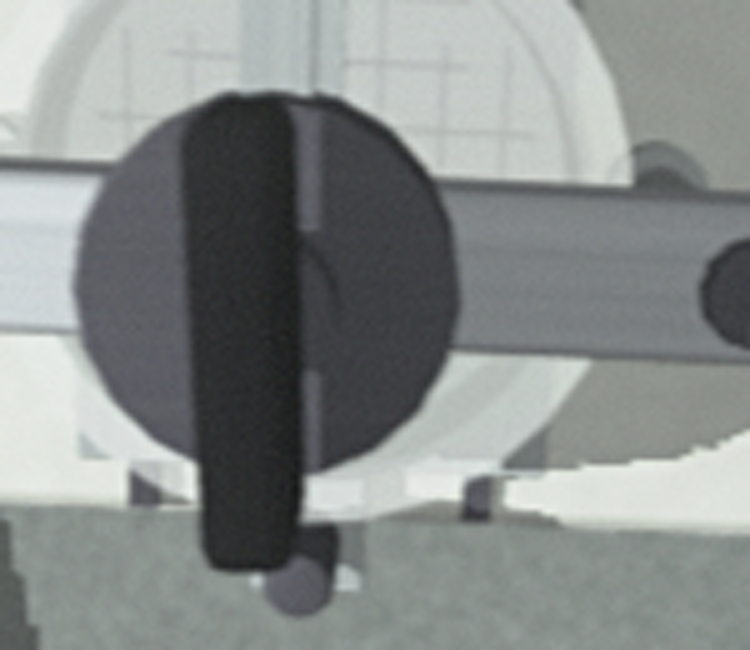

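Run:
```python
from h import *
import pickle
d=pickle.load(open("scene.pkl","rb")); t=pickle.load(open("top.pkl","rb"))
print("boss top",ray(t,479/4+165,157/4+130,.196)*1000)
im=d["frame"][:,:,::-1].copy(); s=5; x0,y0=215,190
im=cv2.resize(im[y0:y0+115,x0:x0+155],None,fx=s,fy=s,interpolation=cv2.INTER_CUBIC)
def dot(p,c):
    u,v=proj(d,p); cv2.circle(im,(int((u-x0+.5)*s),int((v-y0+.5)*s)),3,c,-1)
for x,y,c in((.6576,.0006,(0,0,255)),(.665,-.0013,(0,255,0))):
    for dx in(-.033,.033): dot((x+dx,y,.236),c)
for k in((.620,-.1587),(.6195,-.194),(.582,-.158),(.5815,-.194)): dot((*k,.071),(0,0,255))
for k in((.624,-.158),(.623,-.194),(.5875,-.159),(.586,-.193)): dot((*k,.071),(0,255,0))
dot((.5658,.0028,.099),(0,0,255))
cv2.imwrite("pics/s1.png",im)
```

```text
boss top [6.59534567e+02 4.47090428e-01 1.96000000e+02]
```

View pics/s1.png

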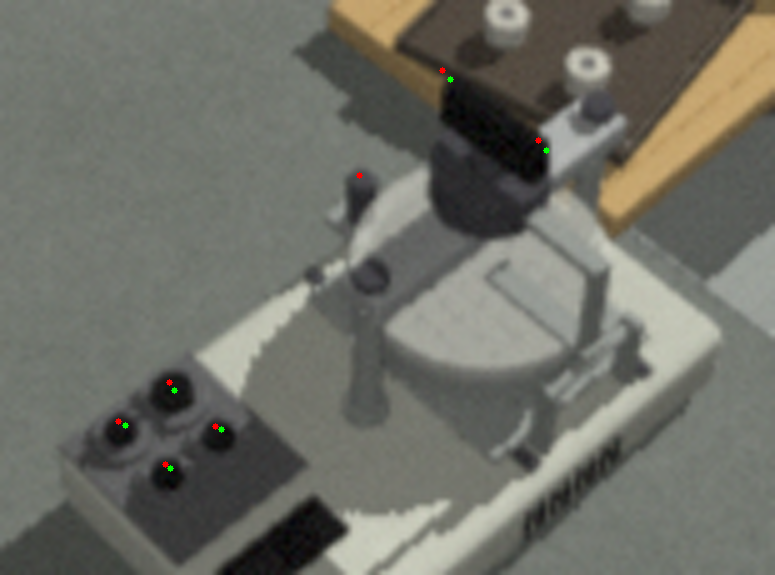

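Scene view: the wrist-based (green) points sit on the bar and keys better than the top-based ones, so I'll use the wrist measurements: bar at (664, -1).

Request:
drive_tool(
  steps=[60,16,14,-10,-1,60,16,14,-17,0,60,0,0,-25,0,60,0,0,-25,0,60,0,0,0,0],
)

```text
clock: 2.33
position: [0.6614, -0.0023, 0.2206]
tool_rot: [-1.578, -0.001, -1.572]
force: [-0.8, -0.6, -0.5]
grip_width: 0.0603
```

Request:
drive_tool(
  steps=[0,0,0,0,0,0,0,0,0,0,0,0,0,0,0,0,0,0,0,0,0,0,0,0,0],
)

```text
clock: 2.75
position: [0.6645, 0.0, 0.2274]
tool_rot: [-1.568, 0.002, -1.571]
force: [-2.9, 5.9, 7.9]
grip_width: 0.013
```

Run:
```python
from h import *
s=monitor.observe(); print({k:np.round(s[k],3) for k in("clock","position","tool_rot","force","moment","grip_width","qpos")})
d=cam("wrist"); save(d,"w3.png",None,1.2)
```

```text
{'clock': np.float64(2.75), 'position': array([0.665, 0.   , 0.227]), 'tool_rot': array([-1.568,  0.002, -1.571]), 'force': array([-2.852,  5.885,  7.879]), 'moment': array([ 0.807,  0.538, -0.035]), 'grip_width': np.float64(0.013), 'qpos': array([ 0.002,  0.604, -0.143,  1.502,  0.093,  1.04 , -1.733])}
```

View pics/w3.png

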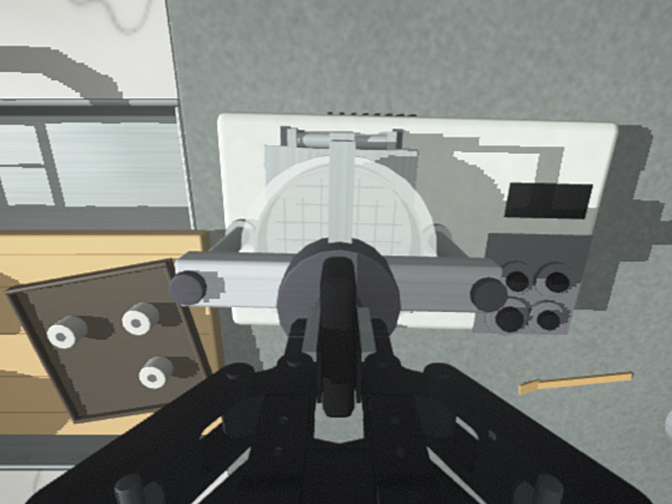

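Gripped at the bar's middle (338,335), opening 13 mm. Now I'll feel the + direction.

Request:
drive_tool(
  steps=[0,0,0,0,3,0,0,0,0,3,0,0,0,0,3,0,0,0,0,3,0,0,0,0,0],
)

```text
clock: 3.22
position: [0.6645, 0.0001, 0.2274]
tool_rot: [-1.568, 0.001, -1.359]
force: [-2.3, 8.3, 8.5]
grip_width: 0.0128
```

```bash
cat > o.py <<'E'
from h import *
s=monitor.observe(); print({k:np.round(s[k],3).tolist() for k in("clock","position","tool_rot","force","moment","grip_width","qpos")})
E
python3 o.py
```

```text
{'clock': 3.217, 'position': [0.665, 0.0, 0.227], 'tool_rot': [-1.568, 0.001, -1.359], 'force': [-2.306, 8.347, 8.511], 'moment': [1.162, 0.262, -1.47], 'grip_width': 0.013, 'qpos': [0.035, 0.606, -0.195, 1.5, 0.126, 1.045, -1.548]}
```

Request:
drive_tool(
  steps=[0,0,0,0,-6,0,0,0,0,-6,0,0,0,0,-6,0,0,0,0,-6,0,0,0,0,0],
)

```text
clock: 3.63
position: [0.6645, -0.0001, 0.2274]
tool_rot: [-1.568, 0.002, -1.787]
force: [-1.9, 2.8, 9.0]
grip_width: 0.0128
```

```bash
python3 o.py
```

```text
{'clock': 3.633, 'position': [0.664, -0.0, 0.227], 'tool_rot': [-1.568, 0.002, -1.787], 'force': [-1.948, 2.772, 9.029], 'moment': [0.567, 0.572, -0.111], 'grip_width': 0.013, 'qpos': [-0.032, 0.602, -0.089, 1.504, 0.058, 1.035, -1.922]}
```

Request:
drive_tool(
  steps=[0,0,0,0,-4,0,0,0,0,-4,0,0,0,0,-4,0,0,0,0,0,0,0,0,0,0],
)

```text
clock: 4.05
position: [0.6644, -0.0003, 0.2274]
tool_rot: [-1.569, 0.002, -1.99]
force: [-2.2, 2.9, 10.3]
grip_width: 0.013
```

```bash
python3 o.py
```

```text
{'clock': 4.05, 'position': [0.664, -0.0, 0.227], 'tool_rot': [-1.569, 0.002, -1.99], 'force': [-2.192, 2.874, 10.29], 'moment': [0.621, 0.731, -0.155], 'grip_width': 0.013, 'qpos': [-0.064, 0.601, -0.039, 1.506, 0.025, 1.032, -2.099]}
```

Clockwise gives freely, anticlockwise hit −1.5 N m. Continue clockwise, then regrasp half a turn round.

Request:
drive_tool(
  steps=[0,0,0,0,-6,0,0,0,0,-6,0,0,0,0,-6,0,0,0,0,0,0,0,0,0,0],
)

```text
clock: 4.47
position: [0.6642, -0.0004, 0.2274]
tool_rot: [-1.57, 0.002, -2.305]
force: [-3.8, 1.7, 11.1]
grip_width: 0.0128
```

Request:
drive_tool(
  steps=[60,0,0,0,0,60,0,0,0,0,60,0,0,20,0,60,0,0,25,7,60,0,0,0,7],
)

```text
clock: 4.88
position: [0.6655, -0.0012, 0.2752]
tool_rot: [-1.565, 0.003, -2.055]
force: [0.4, 1.0, 1.0]
grip_width: 0.0597
```

Request:
drive_tool(
  steps=[60,0,0,0,7,60,0,0,0,7,60,0,0,0,7,60,0,0,0,7,60,0,0,0,7],
)

```text
clock: 5.3
position: [0.6639, -0.0013, 0.2708]
tool_rot: [-1.57, -0.0, -1.443]
force: [-0.6, 0.6, -0.2]
grip_width: 0.0602
```

Request:
drive_tool(
  steps=[60,0,0,0,7,60,0,0,0,7,60,0,0,0,7,60,0,0,0,7,60,0,0,0,7],
)

```text
clock: 5.72
position: [0.6639, -0.0013, 0.2708]
tool_rot: [-1.57, -0.001, -0.833]
force: [-0.6, -0.1, 0.3]
grip_width: 0.0597
```

Request:
drive_tool(
  steps=[60,0,0,0,7,60,0,0,0,7,60,0,0,0,7,60,0,0,0,7,60,0,0,0,7],
)

```text
clock: 6.13
position: [0.6639, -0.0013, 0.2707]
tool_rot: [-1.571, -0.001, -0.222]
force: [-0.1, -0.1, -0.1]
grip_width: 0.06
```

Request:
drive_tool(
  steps=[60,0,0,0,7,60,0,0,0,7,60,0,0,0,7,60,0,0,0,7,60,0,0,0,7],
)

```text
clock: 6.55
position: [0.6639, -0.0014, 0.2707]
tool_rot: [-1.571, -0.0, 0.389]
force: [0.3, -0.2, 0.2]
grip_width: 0.0599
```

Request:
drive_tool(
  steps=[60,0,0,0,7,60,0,0,0,7,60,0,0,0,7,60,0,0,0,5,60,0,0,0,0],
)

```text
clock: 6.97
position: [0.6639, -0.0015, 0.2705]
tool_rot: [-1.571, -0.0, 0.841]
force: [-0.0, -0.4, 0.3]
grip_width: 0.06
```

```bash
python3 o.py; python3 -c "
from h import *
save(cam('wrist'),'w4.png',None,1.2)"
```

```text
{'clock': 6.967, 'position': [0.664, -0.001, 0.271], 'tool_rot': [-1.571, -0.0, 0.841], 'force': [-0.003, -0.365, 0.333], 'moment': [-0.033, 0.021, -0.01], 'grip_width': 0.06, 'qpos': [0.331, 0.641, -0.689, 1.434, 0.418, 1.215, 0.436]}
```

View pics/w4.png

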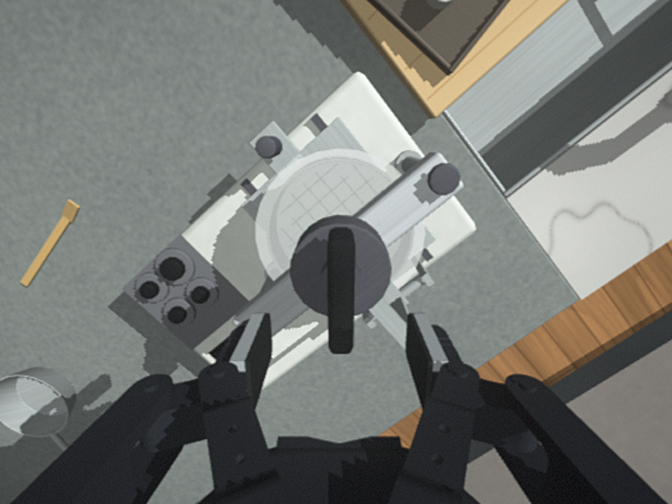

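The bar now sits aligned with the camera's vertical at (342,290), so it followed the tool. Regrasp and turn a further −80°.

Request:
drive_tool(
  steps=[60,0,0,-23,0,60,0,0,-21,0,0,0,0,0,0,0,0,0,0,0,0,0,0,0,0],
)

```text
clock: 7.43
position: [0.6643, -0.0008, 0.2276]
tool_rot: [-1.572, -0.001, 0.836]
force: [0.5, 0.9, 0.4]
grip_width: 0.0242
```

Request:
drive_tool(
  steps=[0,0,0,0,0,0,0,0,0,-5,0,0,0,0,-5,0,0,0,0,-5,0,0,0,0,-5],
)

```text
clock: 7.85
position: [0.6643, -0.0009, 0.2281]
tool_rot: [-1.572, -0.002, 0.483]
force: [-2.6, -0.2, 5.6]
grip_width: 0.0126
```

Request:
drive_tool(
  steps=[0,0,0,0,-5,0,0,0,0,-5,0,0,0,0,-5,0,0,0,0,-5,0,0,0,0,-5],
)

```text
clock: 8.27
position: [0.6638, -0.001, 0.228]
tool_rot: [-1.571, -0.001, 0.047]
force: [-6.1, -1.9, 7.5]
grip_width: 0.0126
```

Request:
drive_tool(
  steps=[0,0,0,0,-5,0,0,0,0,-5,0,0,0,0,-5,0,0,0,0,-5,0,0,0,0,-5],
)

```text
clock: 8.68
position: [0.6633, -0.0009, 0.228]
tool_rot: [-1.571, 0.0, -0.389]
force: [-9.9, -1.2, 8.9]
grip_width: 0.0128
```

Request:
drive_tool(
  steps=[0,0,0,0,-5,0,0,0,0,-5,0,0,0,0,0,0,0,0,0,0,0,0,0,0,0],
)

```text
clock: 9.1
position: [0.6632, -0.0008, 0.228]
tool_rot: [-1.571, 0.0, -0.56]
force: [-11.4, -0.5, 11.4]
grip_width: 0.0126
```

```bash
python3 o.py
```

```text
{'clock': 9.1, 'position': [0.663, -0.001, 0.228], 'tool_rot': [-1.571, 0.0, -0.56], 'force': [-11.413, -0.521, 11.402], 'moment': [-0.127, 2.764, -0.082], 'grip_width': 0.013, 'qpos': [0.13, 0.619, -0.345, 1.494, 0.226, 1.069, -0.825]}
```

Request:
drive_tool(
  steps=[60,0,0,0,0,60,0,0,0,0,60,0,0,25,0,60,0,0,30,7,60,-10,0,5,7],
)

```text
clock: 9.52
position: [0.6562, -0.0004, 0.2912]
tool_rot: [-1.568, -0.006, -0.31]
force: [0.9, -0.3, 0.9]
grip_width: 0.0602
```

Request:
drive_tool(
  steps=[60,-20,0,0,7,60,-20,0,0,7,60,-20,0,0,7,60,-20,0,0,7,60,-4,2,0,7],
)

```text
clock: 9.93
position: [0.5679, 0.0007, 0.2873]
tool_rot: [-1.572, -0.0, 0.302]
force: [0.2, -0.1, -0.7]
grip_width: 0.06
```

Request:
drive_tool(
  steps=[60,0,0,-10,7,60,0,0,-10,7,60,0,0,-10,7,60,0,0,-10,7,60,0,0,-10,7],
)

```text
clock: 10.35
position: [0.5703, 0.0011, 0.2366]
tool_rot: [-1.572, -0.001, 0.913]
force: [0.9, -0.6, 1.0]
grip_width: 0.0601
```

Request:
drive_tool(
  steps=[60,0,0,-10,7,60,0,0,-10,7,60,0,0,-10,7,60,0,0,-10,7,60,0,0,-10,7],
)

```text
clock: 10.77
position: [0.5704, 0.001, 0.1865]
tool_rot: [-1.572, -0.0, 1.523]
force: [0.6, -0.0, 0.6]
grip_width: 0.0601
```

Request:
drive_tool(
  steps=[60,0,0,0,2,60,0,0,0,0,60,0,0,0,0,60,0,0,0,0,60,0,0,0,0],
)

```text
clock: 11.18
position: [0.5701, 0.001, 0.1868]
tool_rot: [-1.572, 0.0, 1.551]
force: [-0.0, 0.2, -0.0]
grip_width: 0.06
```

```bash
python3 o.py; python3 -c "
from h import *
d=cam('wrist');save(d,'w5.png',None,1.2)
print([c*1.2 for c in proj(d,(.5695,.001,.099))],f(d)*1.2)"
```

```text
{'clock': 11.183, 'position': [0.57, 0.001, 0.187], 'tool_rot': [-1.572, 0.0, 1.551], 'force': [-0.025, 0.19, -0.03], 'moment': [0.039, -0.026, -0.025], 'grip_width': 0.06, 'qpos': [0.46, 0.624, -0.82, 1.776, 0.54, 0.981, 0.975]}
[np.float64(337.05867548813956), np.float64(267.1069648902257)] 352.1511771605114
```

View pics/w5.png

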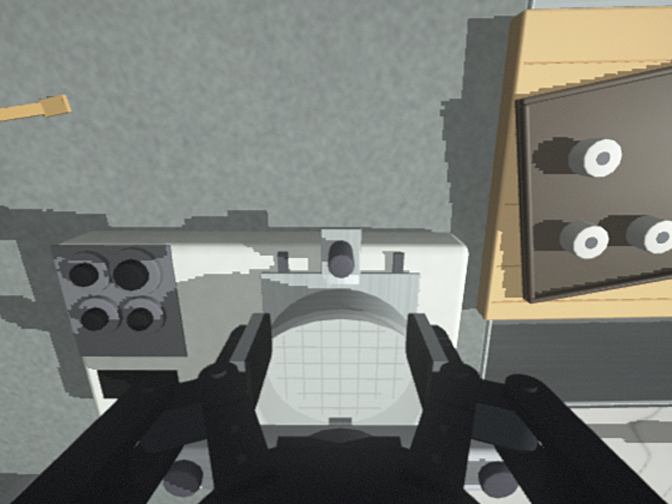

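The pull's top is at about (341,262), which puts it 2 mm to +y of the prediction. Grip and draw.

Request:
drive_tool(
  steps=[45,0,1,-25,0,45,0,1,-25,0,45,0,0,-25,0,45,0,0,-21,0,45,0,0,0,0],
)

```text
clock: 11.65
position: [0.5682, 0.0029, 0.0872]
tool_rot: [-1.566, 0.0, 1.553]
force: [-1.7, 0.4, -0.3]
grip_width: 0.045
```

Request:
drive_tool(
  steps=[0,0,0,0,0,0,0,0,0,0,0,0,0,0,0,0,0,0,0,0,0,-5,0,0,0],
)

```text
clock: 12.07
position: [0.5664, 0.0027, 0.0919]
tool_rot: [-1.574, 0.0, 1.552]
force: [2.2, -2.3, 9.3]
grip_width: 0.0164
```

Request:
drive_tool(
  steps=[0,-10,0.2,0,0,0,-12,0.3,0,0,0,-12,0.2,0,0,0,-12,0.3,0,0,0,-12,0.2,0,0],
)

```text
clock: 12.48
position: [0.5077, 0.004, 0.0919]
tool_rot: [-1.574, 0.0, 1.552]
force: [3.7, -1.8, 9.9]
grip_width: 0.0158
```

Request:
drive_tool(
  steps=[0,-12,0.2,0,0,0,-12,0.3,0,0,0,-12,0.2,0,0,0,-12,0.3,0,0,0,-10,0.2,0,0],
)

```text
clock: 12.9
position: [0.4496, 0.0054, 0.0918]
tool_rot: [-1.575, 0.0, 1.553]
force: [4.4, -1.9, 13.1]
grip_width: 0.0161
```

Request:
drive_tool(
  steps=[0,-4,0,0,0,0,0,0,0,0,0,0,0,0,0,0,0,0,0,0,0,0,0,0,0],
)

```text
clock: 13.32
position: [0.4458, 0.0055, 0.0918]
tool_rot: [-1.574, 0.001, 1.553]
force: [-2.7, -0.5, 19.0]
grip_width: 0.0158
```

```bash
python3 o.py
```

```text
{'clock': 13.317, 'position': [0.446, 0.006, 0.092], 'tool_rot': [-1.574, 0.001, 1.553], 'force': [-2.731, -0.506, 19.037], 'moment': [-0.194, 0.424, 0.029], 'grip_width': 0.016, 'qpos': [0.423, 0.6, -0.74, 2.154, 0.696, 0.638, 0.739]}
```

Request:
drive_tool(
  steps=[0,-3,0,1,0,0,-3,0,1,0,0,0,0,0,0,0,0,0,0,0,0,0,0,0,0],
)

```text
clock: 13.73
position: [0.4426, 0.0056, 0.0937]
tool_rot: [-1.578, -0.001, 1.552]
force: [23.6, -2.3, -13.7]
grip_width: 0.0155
```

```bash
python3 o.py
```

```text
{'clock': 13.733, 'position': [0.443, 0.006, 0.094], 'tool_rot': [-1.578, -0.001, 1.552], 'force': [23.585, -2.343, -13.694], 'moment': [-0.661, -4.474, -0.331], 'grip_width': 0.016, 'qpos': [0.427, 0.591, -0.743, 2.165, 0.695, 0.63, 0.737]}
```

Carriage is against its out stop (24 N). Release and move over the dish.

Request:
drive_tool(
  steps=[50,3,0,0,0,50,0,0,0,0,50,0,0,20,0,50,0,0,35,0,50,0,0,35,0],
)

```text
clock: 14.15
position: [0.4406, 0.006, 0.1832]
tool_rot: [-1.568, -0.001, 1.554]
force: [0.2, -0.5, 0.6]
grip_width: 0.0497
```

Request:
drive_tool(
  steps=[50,15,25,20,0,50,15,25,20,0,50,15,25,20,0,50,15,25,16,0,50,15,25,0,0],
)

```text
clock: 14.57
position: [0.518, 0.132, 0.2617]
tool_rot: [-1.575, -0.0, 1.552]
force: [0.6, -0.6, 0.5]
grip_width: 0.0498
```

Request:
drive_tool(
  steps=[50,9,25,0,0,50,0,25,0,0,50,0,25,0,0,50,0,20,0,0,50,0,0,0,0],
)

```text
clock: 14.98
position: [0.5244, 0.2298, 0.2588]
tool_rot: [-1.571, -0.002, 1.558]
force: [-0.0, 0.2, 0.5]
grip_width: 0.05
```

Request:
drive_tool(
  steps=[50,0,0,0,0,50,0,0,0,0,50,0,0,0,0,50,0,0,0,0,50,0,0,0,0],
)

```text
clock: 15.4
position: [0.526, 0.2246, 0.2583]
tool_rot: [-1.571, 0.0, 1.552]
force: [0.8, -0.7, -0.0]
grip_width: 0.0502
```

```bash
python3 o.py; python3 -c "
from h import *
import pickle
d=cam('wrist');save(d,'w6.png',None,1.4);pickle.dump(d,open('w6.pkl','wb'))"
```

```text
{'clock': 15.4, 'position': [0.526, 0.225, 0.258], 'tool_rot': [-1.571, 0.0, 1.552], 'force': [0.819, -0.743, -0.035], 'moment': [0.003, 0.014, -0.017], 'grip_width': 0.05, 'qpos': [0.11, 0.556, -0.897, 1.697, 0.476, 1.122, 0.626]}
```

View pics/w6.png

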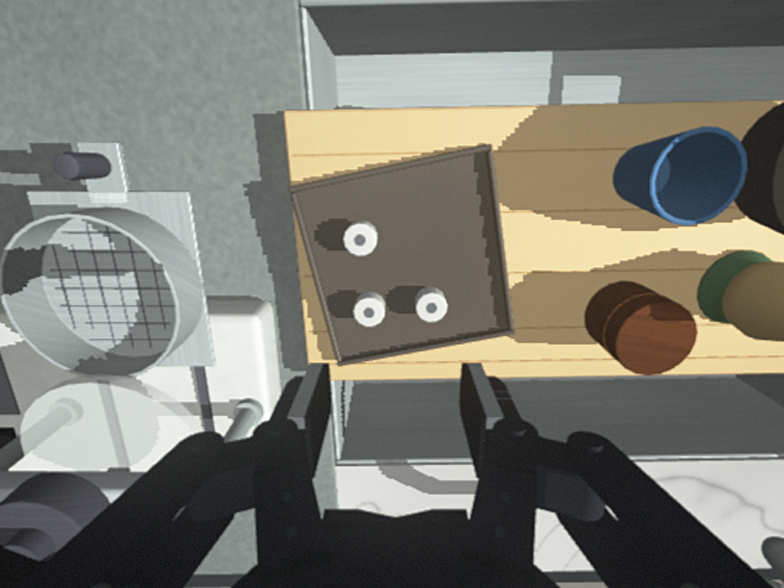

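Wrist view over the dish: pucks at (360,239), (369,312), (431,306), so one has already been knocked closer; the sieve rim is centred near (90,292).

Run:
```python
from h import *
import pickle
d=pickle.load(open("w6.pkl","rb"))
for n,u,v,z in [("A",360,239,.049),("B",369,312,.049),("C",431,306,.049),("rimL",3,283,.107),("rimR",178,297,.107),("rimT",95,209,.107),("rimB",90,378,.107),("pull",69,168,.099),("dish",292,187,.037),("dish",490,146,.037),("dish",511,331,.037),("dish",340,364,.037)]:
    print(n,np.round(ray(d,u/1.4,v/1.4,z)*1000,1))
print(d["xyz"])
```

```text
A [506.7 196.9  49. ]
B [571.5 201.8  49. ]
C [566.9 256.3  49. ]
rimL [522.5 -53.2 107. ]
rimR [535.3  69.3 107. ]
rimT [472.2  25.3 107. ]
rimB [599.8 -11.  107. ]
pull [445.8   9.   99. ]
dish [464.7 141.8  37. ]
dish [436.  303.2  37. ]
dish [597.3 331.5  37. ]
dish [628.4 171.3  37. ]
[0.44320668 0.22705254 0.38667222]
```

Request:
drive_tool(
  steps=[50,-10,-15,-35,0,50,-9,-15,-35,0,50,0,0,-35,0,50,0,0,-35,0,50,0,0,-35,0],
)

```text
clock: 15.87
position: [0.5068, 0.1947, 0.082]
tool_rot: [-1.571, -0.0, 1.552]
force: [1.3, 0.3, -0.5]
grip_width: 0.0503
```

Request:
drive_tool(
  steps=[50,0,0,-20,0,50,0,0,-16,0,50,0,0,0,0,0,0,0,0,0,0,0,0,0,0],
  grip_force=40,
)

```text
clock: 16.28
position: [0.5073, 0.1956, 0.0483]
tool_rot: [-1.572, -0.001, 1.553]
force: [-3.1, -0.4, 11.9]
grip_width: 0.0269
```

Request:
drive_tool(
  steps=[0,0,0,0,0,0,0,0,0,0,0,0,0,0,0,0,0,0,0,0,0,0,0,0,0],
)

```text
clock: 16.7
position: [0.5075, 0.1956, 0.0485]
tool_rot: [-1.573, -0.0, 1.553]
force: [-0.4, -0.8, 9.2]
grip_width: 0.0258
```

```bash
python3 o.py
```

```text
{'clock': 16.7, 'position': [0.508, 0.196, 0.048], 'tool_rot': [-1.573, -0.0, 1.553], 'force': [-0.382, -0.785, 9.219], 'moment': [-0.177, 0.179, -0.008], 'grip_width': 0.026, 'qpos': [0.018, 0.784, -0.7, 1.922, 0.762, 0.721, 0.412]}
```

Request:
drive_tool(
  steps=[0,0,0,38,0,0,0,0,38,0,0,0,-10,38,0,0,0,-30,38,0,0,-3,-30,0,0],
)

```text
clock: 17.12
position: [0.5059, 0.1313, 0.2001]
tool_rot: [-1.579, -0.002, 1.555]
force: [0.7, -0.7, -1.3]
grip_width: 0.0263
```

Request:
drive_tool(
  steps=[0,0,-30,0,0,0,0,-30,0,0,0,0,-30,0,0,0,0,-20,0,0,0,0,-12,0,0],
)

```text
clock: 17.53
position: [0.5038, 0.0048, 0.1945]
tool_rot: [-1.571, 0.001, 1.55]
force: [0.9, 0.0, -0.2]
grip_width: 0.026
```

Request:
drive_tool(
  steps=[0,0,0,-20,0,0,0,0,-30,0,0,0,0,-30,0,0,0,0,-20,0,0,0,0,-8,0],
)

```text
clock: 17.95
position: [0.5042, 0.0081, 0.0852]
tool_rot: [-1.571, 0.0, 1.554]
force: [-8.3, -4.4, 123.3]
grip_width: 0.0263
```

```bash
python3 o.py; python3 -c "
from h import *
save(cam('wrist'),'w7.png',None,1.2)"
```

```text
{'clock': 17.95, 'position': [0.504, 0.008, 0.085], 'tool_rot': [-1.571, 0.0, 1.554], 'force': [-8.315, -4.379, 123.326], 'moment': [-1.148, 1.27, -0.004], 'grip_width': 0.026, 'qpos': [0.411, 0.684, -0.745, 2.01, 0.706, 0.722, 0.776]}
```

View pics/w7.png

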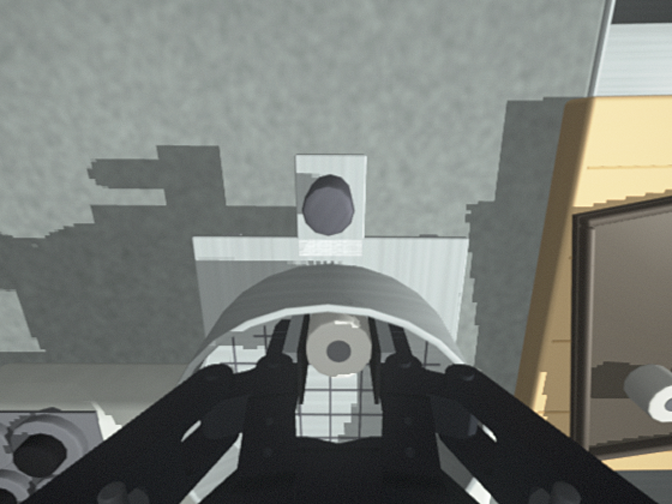

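That touchdown was too hard: a 123 N transient on the mesh, because I came down too fast. I'll ease up, see where it settles and go gentler from here.

Request:
drive_tool(
  steps=[0,0,0,3,0,0,0,0,0,0,0,0,0,0,0,0,0,0,0,0,0,0,0,0,0],
)

```text
clock: 18.42
position: [0.5038, 0.0077, 0.089]
tool_rot: [-1.571, -0.0, 1.553]
force: [-0.3, 0.5, -0.6]
grip_width: 0.0258
```

```bash
python3 o.py
```

```text
{'clock': 18.417, 'position': [0.504, 0.008, 0.089], 'tool_rot': [-1.571, -0.0, 1.553], 'force': [-0.334, 0.546, -0.556], 'moment': [0.028, 0.02, -0.002], 'grip_width': 0.026, 'qpos': [0.417, 0.678, -0.75, 2.009, 0.698, 0.729, 0.783]}
```

Request:
drive_tool(
  steps=[38,0,0,0,0,38,0,0,0,0,38,0,0,0,0,38,0,0,15,0,38,0,0,30,0],
)

```text
clock: 18.83
position: [0.5024, 0.0076, 0.1323]
tool_rot: [-1.566, -0.0, 1.553]
force: [-0.0, -0.5, -0.4]
grip_width: 0.0377
```

Request:
drive_tool(
  steps=[38,0,0,36,0,38,0,10,30,-6,38,14,30,0,-7,38,14,30,0,-7,38,14,30,0,-7],
)

```text
clock: 19.25
position: [0.5466, 0.1082, 0.2007]
tool_rot: [-1.572, -0.0, 1.074]
force: [0.4, -0.8, 0.7]
grip_width: 0.0379
```

Request:
drive_tool(
  steps=[38,14,30,0,-7,40,12,30,0,-7,40,0,22,0,-7,40,0,10,0,-2,40,0,0,0,0],
)

```text
clock: 19.67
position: [0.5711, 0.2029, 0.1999]
tool_rot: [-1.57, -0.001, 0.682]
force: [0.5, -0.3, 0.4]
grip_width: 0.0401
```

Request:
drive_tool(
  steps=[42,0,0,0,0,42,0,0,0,0,42,0,0,0,0,42,0,0,0,0,42,0,0,0,0],
)

```text
clock: 20.08
position: [0.572, 0.1987, 0.2]
tool_rot: [-1.571, 0.0, 0.679]
force: [-0.1, -0.1, -0.1]
grip_width: 0.0419
```

```bash
python3 o.py; python3 -c "
from h import *
import pickle
d=cam('wrist');save(d,'w8.png',None,1.2);pickle.dump(d,open('w8.pkl','wb'))"
```

```text
{'clock': 20.083, 'position': [0.572, 0.199, 0.2], 'tool_rot': [-1.571, 0.0, 0.679], 'force': [-0.129, -0.134, -0.057], 'moment': [0.041, -0.052, 0.024], 'grip_width': 0.042, 'qpos': [-0.001, 0.61, -0.639, 1.674, 0.419, 0.998, -0.106]}
```

View pics/w8.png

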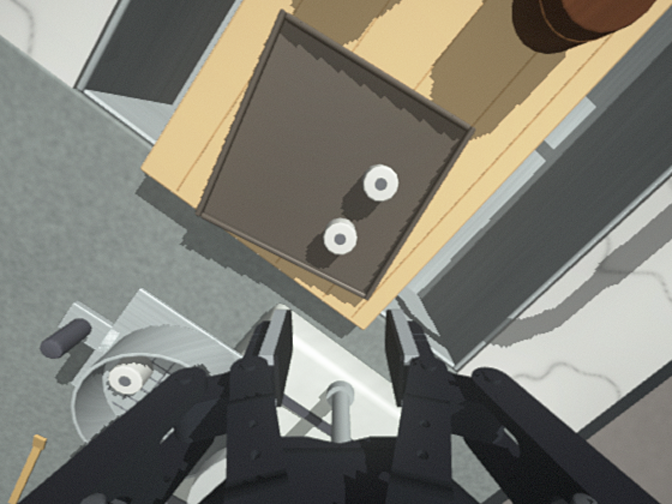

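Wrist view: first puck stands in the sieve at (124,381), the other two in the dish at (340,239) and (381,183).

Run:
```python
from h import *
import pickle
d=pickle.load(open("w8.pkl","rb"))
for n,u,v,z in [("B",340,237,.049),("C",381,182,.049),("A",124,379,.092)]:
    print(n,np.round(ray(d,u/1.2,v/1.2,z)*1000,1))
```

```text
B [571.  202.6  49. ]
C [567.8 257.5  49. ]
A [502.6  10.3  92. ]
```

Request:
drive_tool(
  steps=[42,0,2,-30,0,42,0,0,-35,0,42,0,0,-35,0,42,0,0,-25,0,42,0,0,-14,0],
)

```text
clock: 20.55
position: [0.5707, 0.2008, 0.0581]
tool_rot: [-1.57, 0.003, 0.68]
force: [-1.0, 0.8, -0.4]
grip_width: 0.0423
```

Request:
drive_tool(
  steps=[42,0,0,-8,0,42,0,0,-4,0,42,0,0,0,0,0,0,0,0,0,0,0,0,0,0],
)

```text
clock: 20.97
position: [0.5726, 0.2018, 0.0505]
tool_rot: [-1.572, -0.002, 0.68]
force: [-1.6, -0.5, 3.4]
grip_width: 0.026
```

Request:
drive_tool(
  steps=[0,0,0,0,0,0,0,0,0,0,0,0,0,10,0,0,0,0,20,0,0,0,0,35,0],
)

```text
clock: 21.38
position: [0.5706, 0.201, 0.1135]
tool_rot: [-1.57, 0.003, 0.681]
force: [1.1, -0.7, -0.8]
grip_width: 0.0262
```

```bash
python3 o.py
```

```text
{'clock': 21.383, 'position': [0.571, 0.201, 0.113], 'tool_rot': [-1.57, 0.003, 0.681], 'force': [1.091, -0.681, -0.785], 'moment': [-0.055, -0.032, 0.016], 'grip_width': 0.026, 'qpos': [-0.043, 0.716, -0.585, 1.734, 0.503, 0.849, -0.176]}
```

Request:
drive_tool(
  steps=[0,0,0,38,0,0,0,-10,38,6,0,-6,-28,9,7,0,-6,-30,0,7,0,-6,-30,0,7],
)

```text
clock: 21.8
position: [0.5539, 0.1028, 0.2012]
tool_rot: [-1.574, -0.001, 1.158]
force: [0.6, -0.7, -0.1]
grip_width: 0.0263
```

Request:
drive_tool(
  steps=[0,-6,-30,0,7,0,-6,-30,0,7,0,-6,-20,0,7,0,0,-12,0,2,0,0,-6,0,0],
)

```text
clock: 22.22
position: [0.5357, 0.0032, 0.1999]
tool_rot: [-1.572, 0.001, 1.552]
force: [0.2, 0.1, 0.2]
grip_width: 0.0257
```

Request:
drive_tool(
  steps=[0,0,0,-20,0,0,0,0,-25,0,0,0,0,-20,0,0,0,0,-11,0,0,0,0,0,0],
)

```text
clock: 22.63
position: [0.5352, 0.0061, 0.1218]
tool_rot: [-1.569, 0.0, 1.552]
force: [0.2, 0.2, 0.3]
grip_width: 0.026
```

```bash
python3 o.py
```

```text
{'clock': 22.633, 'position': [0.535, 0.006, 0.122], 'tool_rot': [-1.569, 0.0, 1.552], 'force': [0.198, 0.207, 0.31], 'moment': [0.042, 0.035, -0.01], 'grip_width': 0.026, 'qpos': [0.443, 0.672, -0.794, 1.91, 0.641, 0.836, 0.858]}
```

Request:
drive_tool(
  steps=[0,0,0,-9,0,0,0,0,-8,0,0,0,0,-6,0,0,0,0,-4,0,0,0,0,0,0],
)

```text
clock: 23.05
position: [0.5357, 0.0056, 0.0955]
tool_rot: [-1.57, 0.0, 1.553]
force: [-1.3, -1.2, -0.6]
grip_width: 0.026
```

```bash
python3 o.py
```

```text
{'clock': 23.05, 'position': [0.536, 0.006, 0.095], 'tool_rot': [-1.57, 0.0, 1.553], 'force': [-1.299, -1.212, -0.639], 'moment': [0.032, 0.035, 0.002], 'grip_width': 0.026, 'qpos': [0.421, 0.709, -0.762, 1.924, 0.685, 0.79, 0.824]}
```

Request:
drive_tool(
  steps=[0,0,0,-2,0,38,0,0,0,0,38,0,0,0,0,38,0,0,15,0,38,0,0,30,0],
)

```text
clock: 23.47
position: [0.5345, 0.0055, 0.1375]
tool_rot: [-1.567, -0.0, 1.553]
force: [0.2, -0.6, 0.7]
grip_width: 0.0383
```

Request:
drive_tool(
  steps=[40,0,0,36,0,40,0,10,25,0,40,6,35,0,0,40,6,38,0,0,42,6,38,0,0],
)

```text
clock: 23.88
position: [0.5543, 0.1273, 0.2009]
tool_rot: [-1.572, 0.0, 1.551]
force: [1.5, -0.9, 0.2]
grip_width: 0.042
```

Request:
drive_tool(
  steps=[42,6,38,0,0,42,6,38,0,0,42,3,30,0,0,42,0,15,0,0,44,0,7,0,0],
)

```text
clock: 24.3
position: [0.5681, 0.2577, 0.2002]
tool_rot: [-1.571, -0.001, 1.556]
force: [-0.4, 0.3, -0.2]
grip_width: 0.0442
```

Request:
drive_tool(
  steps=[46,0,0,-25,0,46,0,0,-30,0,46,0,0,-25,0,46,0,0,-10,0,46,0,0,0,0],
)

```text
clock: 24.72
position: [0.5682, 0.2532, 0.1082]
tool_rot: [-1.568, 0.002, 1.552]
force: [-0.1, 0.7, -0.4]
grip_width: 0.0457
```

```bash
python3 o.py;  python3 -c "
from h import *
import pickle
d=cam('wrist');save(d,'w9.png',None,1.2);pickle.dump(d,open('w9.pkl','wb'))"
```

```text
{'clock': 24.717, 'position': [0.568, 0.253, 0.108], 'tool_rot': [-1.568, 0.002, 1.552], 'force': [-0.122, 0.658, -0.391], 'moment': [-0.004, 0.042, 0.005], 'grip_width': 0.046, 'qpos': [-0.021, 0.8, -0.768, 1.683, 0.664, 0.941, 0.506]}
```

View pics/w9.png

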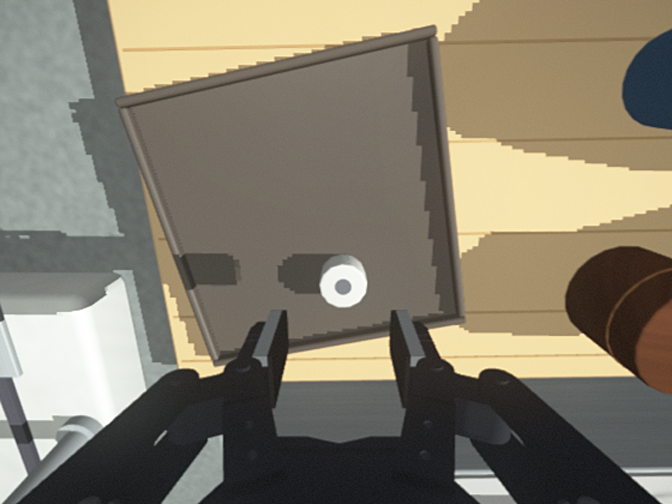

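The last puck is at (343,286), centred between the fingers.

Request:
drive_tool(
  steps=[46,0,1,-20,0,46,0,0,-20,0,46,0,0,-13,0,46,0,0,-6,0,46,0,0,0,0],
)

```text
clock: 25.18
position: [0.5688, 0.2554, 0.0509]
tool_rot: [-1.57, 0.0, 1.553]
force: [-0.3, -0.2, 0.5]
grip_width: 0.0456
```

Request:
drive_tool(
  steps=[0,0,0,0,0,0,0,0,0,0,0,0,0,0,0,0,0,0,0,0,0,0,0,0,0],
)

```text
clock: 25.6
position: [0.5694, 0.256, 0.0524]
tool_rot: [-1.572, -0.001, 1.553]
force: [-1.7, -0.9, 6.9]
grip_width: 0.0258
```

Request:
drive_tool(
  steps=[0,0,0,20,0,0,0,0,38,0,0,0,0,38,0,0,0,-10,38,0,0,0,-30,16,0],
)

```text
clock: 26.02
position: [0.569, 0.2204, 0.2069]
tool_rot: [-1.576, -0.005, 1.558]
force: [0.8, 0.2, 0.7]
grip_width: 0.0256
```

Request:
drive_tool(
  steps=[0,0,-35,0,0,0,0,-35,0,0,0,0,-35,0,0,0,0,-35,0,0,0,-4,-35,0,0],
)

```text
clock: 26.43
position: [0.5651, 0.0389, 0.2019]
tool_rot: [-1.572, 0.0, 1.553]
force: [1.0, -1.1, -0.2]
grip_width: 0.0262
```

Request:
drive_tool(
  steps=[0,0,-20,0,0,0,0,-8,0,0,0,0,-6,0,0,0,0,0,0,0,0,0,0,0,0],
)

```text
clock: 26.85
position: [0.565, 0.0078, 0.2014]
tool_rot: [-1.571, -0.001, 1.554]
force: [0.4, 0.5, 0.2]
grip_width: 0.0258
```

```bash
python3 o.py;  python3 -c "
from h import *
d=cam('scene');save(d,'s2.png',(190,160,390,310),4)"
```

```text
{'clock': 26.85, 'position': [0.565, 0.008, 0.201], 'tool_rot': [-1.571, -0.001, 1.554], 'force': [0.404, 0.526, 0.168], 'moment': [0.033, -0.041, -0.0], 'grip_width': 0.026, 'qpos': [0.48, 0.609, -0.864, 1.775, 0.539, 1.011, 0.962]}
```

View pics/s2.png

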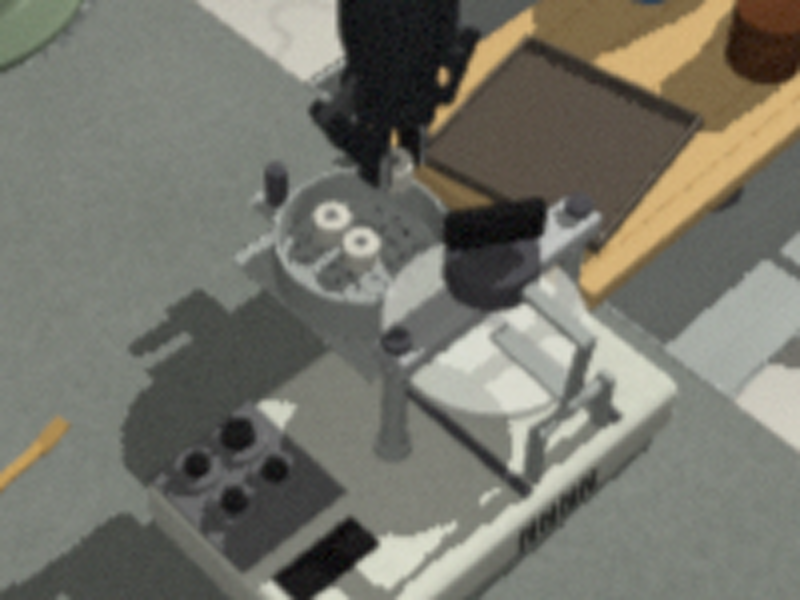

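The scene view shows two pucks standing in the sieve at (332,217) and (360,241), an empty dish at (565,140), and the third puck held. The raised cover is just behind the sieve, so I'll set the third down on the left half with the jaws along x.

Request:
drive_tool(
  steps=[0,-9,10,0,-7,0,-9,10,0,-7,0,-10,10,0,-7,0,0,0,0,-7,0,0,0,0,-7],
)

```text
clock: 27.32
position: [0.5364, 0.0388, 0.2013]
tool_rot: [-1.571, -0.001, 0.939]
force: [0.2, -0.9, 0.3]
grip_width: 0.026
```

Request:
drive_tool(
  steps=[0,0,0,0,-7,0,0,0,0,-7,0,0,0,0,-7,0,0,0,0,-7,0,0,0,0,-7],
)

```text
clock: 27.73
position: [0.5368, 0.0383, 0.2011]
tool_rot: [-1.57, -0.0, 0.327]
force: [0.6, 0.5, -0.2]
grip_width: 0.0262
```

Request:
drive_tool(
  steps=[0,0,0,0,-7,0,0,0,-20,-7,0,0,0,-20,-5,0,0,0,-20,0,0,0,0,-12,0],
)

```text
clock: 28.15
position: [0.5362, 0.0382, 0.1274]
tool_rot: [-1.571, 0.001, 0.002]
force: [-0.6, 0.0, -1.3]
grip_width: 0.0262
```

Request:
drive_tool(
  steps=[0,0,0,-9,0,0,0,0,-9,0,0,0,0,-8,0,0,0,0,-5,0,0,0,0,0,0],
)

```text
clock: 28.57
position: [0.5366, 0.0366, 0.0973]
tool_rot: [-1.571, 0.001, -0.0]
force: [0.3, 0.1, 0.1]
grip_width: 0.026
```

```bash
python3 o.py
```

```text
{'clock': 28.567, 'position': [0.537, 0.037, 0.097], 'tool_rot': [-1.571, 0.001, -0.0], 'force': [0.264, 0.072, 0.107], 'moment': [0.002, 0.027, 0.013], 'grip_width': 0.026, 'qpos': [0.135, 0.626, -0.429, 1.929, 0.402, 0.672, -0.542]}
```

Request:
drive_tool(
  steps=[0,0,0,-2,0,38,0,0,0,0,38,0,0,0,0,38,0,0,15,0,38,0,0,30,0],
)

```text
clock: 28.98
position: [0.5355, 0.0364, 0.1395]
tool_rot: [-1.571, 0.004, -0.0]
force: [-0.0, -0.9, 0.0]
grip_width: 0.0378
```

Request:
drive_tool(
  steps=[38,0,0,36,7,38,-20,-6,16,7,38,-20,-6,0,7,38,-20,-6,0,7,38,-20,-6,0,7],
)

```text
clock: 29.4
position: [0.4561, 0.0122, 0.1936]
tool_rot: [-1.572, -0.001, 0.616]
force: [0.5, 0.5, -0.3]
grip_width: 0.038
```

Request:
drive_tool(
  steps=[45,-10,-6,0,7,45,-3,-1,0,7,45,0,0,0,7,45,0,0,0,7,45,0,0,0,7],
)

```text
clock: 29.82
position: [0.444, 0.0054, 0.1935]
tool_rot: [-1.572, 0.0, 1.227]
force: [-0.3, -0.4, -0.3]
grip_width: 0.0451
```

Request:
drive_tool(
  steps=[45,0,0,-20,7,45,0,0,-20,7,45,0,0,-20,5,45,0,0,-10,0,45,0,0,0,0],
)

```text
clock: 30.23
position: [0.4431, 0.0055, 0.1217]
tool_rot: [-1.568, -0.0, 1.55]
force: [-0.5, -0.5, -0.7]
grip_width: 0.0451
```

```bash
python3 o.py;  python3 -c "
from h import *
d=cam('wrist');save(d,'w10.png',None,1.2)"
```

```text
{'clock': 30.233, 'position': [0.443, 0.005, 0.122], 'tool_rot': [-1.568, -0.0, 1.55], 'force': [-0.466, -0.508, -0.708], 'moment': [-0.019, 0.039, -0.071], 'grip_width': 0.045, 'qpos': [0.482, 0.555, -0.813, 2.138, 0.63, 0.706, 0.793]}
```

View pics/w10.png

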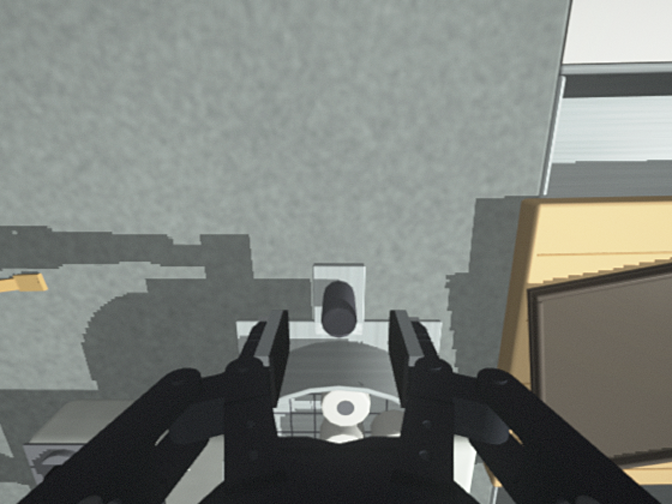

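The pull's top, at (341,318), is centred between the fingers, with the pucks behind it. Grip and push home.

Request:
drive_tool(
  steps=[45,0,0,-12,0,45,0,0,-10,0,45,0,0,-6,0,0,0,0,0,0,0,0,0,0,0],
  grip_force=60,
)

```text
clock: 30.7
position: [0.4439, 0.0057, 0.0953]
tool_rot: [-1.571, 0.0, 1.553]
force: [0.3, -0.1, -0.1]
grip_width: 0.0218
```

Request:
drive_tool(
  steps=[0,0,0,0,0,0,0,0,0,0,0,3,0,0,0,0,6,-0.1,0,0,0,9,-0.2,0,0],
)

```text
clock: 31.12
position: [0.4618, 0.0051, 0.0956]
tool_rot: [-1.571, 0.001, 1.553]
force: [-2.9, -0.6, 6.3]
grip_width: 0.0157
```

Request:
drive_tool(
  steps=[0,10,-0.2,0,0,0,10,-0.2,0,0,0,10,-0.2,0,0,0,10,-0.2,0,0,0,10,-0.2,0,0],
)

```text
clock: 31.53
position: [0.5124, 0.0039, 0.0956]
tool_rot: [-1.571, 0.001, 1.552]
force: [-3.1, -2.0, 7.3]
grip_width: 0.0153
```

Request:
drive_tool(
  steps=[0,10,-0.2,0,0,0,10,-0.2,0,0,0,10,-0.2,0,0,0,9,-0.2,0,0,0,6,-0.2,0,0],
)

```text
clock: 31.95
position: [0.5578, 0.0029, 0.0956]
tool_rot: [-1.571, 0.0, 1.552]
force: [-2.8, -3.5, 7.8]
grip_width: 0.0156
```

Request:
drive_tool(
  steps=[0,3,0,0,0,0,2,0,0,0,0,0,0,0,0,0,0,0,0,0,0,0,0,0,0],
)

```text
clock: 32.37
position: [0.5624, 0.0027, 0.0956]
tool_rot: [-1.572, 0.001, 1.552]
force: [1.2, -4.1, 6.6]
grip_width: 0.0161
```

```bash
python3 o.py
```

```text
{'clock': 32.367, 'position': [0.562, 0.003, 0.096], 'tool_rot': [-1.572, 0.001, 1.552], 'force': [1.242, -4.078, 6.6], 'moment': [-0.883, -0.42, -0.003], 'grip_width': 0.016, 'qpos': [0.409, 0.736, -0.749, 1.856, 0.676, 0.822, 0.858]}
```

Request:
drive_tool(
  steps=[0,3,0,0,0,0,3,0,0,0,0,2,0,0,0,0,0,0,0,0,0,0,0,0,0],
)

```text
clock: 32.78
position: [0.5669, 0.0027, 0.0954]
tool_rot: [-1.565, 0.003, 1.553]
force: [-26.8, -5.4, 31.8]
grip_width: 0.0156
```

```bash
python3 o.py
```

```text
{'clock': 32.783, 'position': [0.567, 0.003, 0.095], 'tool_rot': [-1.565, 0.003, 1.553], 'force': [-26.801, -5.366, 31.776], 'moment': [-1.103, 5.56, -0.073], 'grip_width': 0.016, 'qpos': [0.405, 0.745, -0.749, 1.838, 0.672, 0.839, 0.866]}
```

Request:
drive_tool(
  steps=[45,-2,0,0,0,45,0,0,0,0,45,0,0,25,0,45,0,0,40,-7,45,0,0,40,-7],
)

```text
clock: 33.2
position: [0.5672, 0.0037, 0.2006]
tool_rot: [-1.568, -0.001, 1.304]
force: [0.7, -1.0, 0.2]
grip_width: 0.0452
```

Request:
drive_tool(
  steps=[60,0,0,40,-7,60,0,0,40,-7,60,0,0,20,-7,60,16,-0.6,0,-7,60,20,-1,0,-7],
)

```text
clock: 33.62
position: [0.6044, 0.0017, 0.3023]
tool_rot: [-1.573, -0.002, 0.692]
force: [0.5, 0.4, 0.4]
grip_width: 0.0603
```

Request:
drive_tool(
  steps=[60,20,-1,0,-7,60,20,-1,0,-7,60,20,0,0,-7,60,2,0,0,-7,60,0,0,0,-7],
)

```text
clock: 34.03
position: [0.6667, 0.0001, 0.2993]
tool_rot: [-1.57, 0.0, 0.081]
force: [-0.8, -0.1, -0.4]
grip_width: 0.0603
```

Request:
drive_tool(
  steps=[60,0,0,0,-7,60,0,0,0,-7,60,0,0,0,-7,60,0,0,0,-7,60,0,0,0,-7],
)

```text
clock: 34.45
position: [0.6659, -0.0, 0.3]
tool_rot: [-1.57, 0.0, -0.53]
force: [0.5, -0.5, 0.1]
grip_width: 0.0601
```

Request:
drive_tool(
  steps=[60,0,0,0,-2,60,0,0,0,0,60,0,0,0,0,60,0,0,0,0,60,0,0,0,0],
)

```text
clock: 34.87
position: [0.6659, -0.0003, 0.3]
tool_rot: [-1.571, 0.0, -0.558]
force: [-0.2, 0.6, 0.4]
grip_width: 0.0598
```

```bash
python3 o.py;  python3 -c "
from h import *
import pickle
d=cam('wrist');save(d,'w11.png',None,1.2);pickle.dump(d,open('w11.pkl','wb'))"
```

```text
{'clock': 34.867, 'position': [0.666, -0.0, 0.3], 'tool_rot': [-1.571, 0.0, -0.558], 'force': [-0.24, 0.571, 0.352], 'moment': [-0.016, 0.019, 0.001], 'grip_width': 0.06, 'qpos': [0.144, 0.564, -0.374, 1.402, 0.21, 1.215, -0.808]}
```

Request:
drive_tool(
  steps=[60,-2,-0.5,-25,0,60,-0.5,0,-25,0,60,0,0,-15,0,60,0,0,-7,0,0,0,0,0,0],
)

```text
clock: 35.33
position: [0.6628, -0.0009, 0.2266]
tool_rot: [-1.572, 0.002, -0.558]
force: [0.3, 0.5, 0.6]
grip_width: 0.049
```

Request:
drive_tool(
  steps=[0,0,0,0,0,0,0,0,0,0,0,0,0,0,0,0,0,0,0,0,0,0,0,0,4],
)

```text
clock: 35.75
position: [0.6635, -0.0005, 0.2295]
tool_rot: [-1.57, -0.001, -0.49]
force: [-4.0, 1.1, 5.7]
grip_width: 0.0127
```

Request:
drive_tool(
  steps=[0,0,0,0,5,0,0,0,0,5,0,0,0,0,5,0,0,0,0,5,0,0,0,0,5],
)

```text
clock: 36.17
position: [0.6637, -0.0005, 0.2295]
tool_rot: [-1.57, -0.002, -0.049]
force: [-2.0, 1.6, 5.4]
grip_width: 0.0128
```

```bash
python3 o.py
```

```text
{'clock': 36.167, 'position': [0.664, -0.0, 0.229], 'tool_rot': [-1.57, -0.002, -0.049], 'force': [-2.028, 1.591, 5.432], 'moment': [0.36, 0.349, -0.144], 'grip_width': 0.013, 'qpos': [0.215, 0.637, -0.485, 1.488, 0.317, 1.094, -0.384]}
```

Request:
drive_tool(
  steps=[0,0,0,0,5,0,0,0,0,5,0,0,0,0,5,0,0,0,0,5,0,0,0,0,5],
)

```text
clock: 36.58
position: [0.664, -0.0004, 0.2295]
tool_rot: [-1.571, -0.002, 0.388]
force: [0.7, 0.9, 3.5]
grip_width: 0.0128
```

Request:
drive_tool(
  steps=[0,0,0,0,5,0,0,0,0,5,0,0,0,0,5,0,0,0,0,5,0,0,0,0,5],
)

```text
clock: 37.0
position: [0.6642, -0.0002, 0.2295]
tool_rot: [-1.572, -0.002, 0.824]
force: [2.0, 2.6, 3.1]
grip_width: 0.0124
```

Request:
drive_tool(
  steps=[0,0,0,0,5,0,0,0,0,5,0,0,0,0,5,0,0,0,0,5,0,0,0,0,5],
)

```text
clock: 37.42
position: [0.6643, 0.0, 0.2295]
tool_rot: [-1.573, -0.002, 1.261]
force: [3.2, 5.2, 1.7]
grip_width: 0.0125
```

Request:
drive_tool(
  steps=[0,0,0,0,5,0,0,0,0,5,0,0,0,0,3,0,0,0,0,0,0,0,0,0,0],
)

```text
clock: 37.83
position: [0.6643, 0.0002, 0.2295]
tool_rot: [-1.574, -0.002, 1.484]
force: [3.4, 4.4, 3.0]
grip_width: 0.0129
```

```bash
python3 o.py
```

```text
{'clock': 37.833, 'position': [0.664, 0.0, 0.229], 'tool_rot': [-1.574, -0.002, 1.484], 'force': [3.395, 4.379, 3.006], 'moment': [1.173, -0.637, 0.156], 'grip_width': 0.013, 'qpos': [0.411, 0.723, -0.837, 1.476, 0.558, 1.189, 0.974]}
```

Turn on in small steps until the torque rises.

Request:
drive_tool(
  steps=[0,0,0,0,3,0,0,0,0,3,0,0,0,0,2,0,0,0,0,0,0,0,0,0,0],
)

```text
clock: 38.25
position: [0.6643, 0.0003, 0.2295]
tool_rot: [-1.574, -0.001, 1.623]
force: [3.6, 4.1, 3.4]
grip_width: 0.013
```

```bash
python3 o.py
```

```text
{'clock': 38.25, 'position': [0.664, 0.0, 0.229], 'tool_rot': [-1.574, -0.001, 1.623], 'force': [3.58, 4.063, 3.373], 'moment': [1.231, -0.6, 0.089], 'grip_width': 0.013, 'qpos': [0.426, 0.734, -0.868, 1.475, 0.579, 1.2, 1.098]}
```

Request:
drive_tool(
  steps=[0,0,0,0,2,0,0,0,0,2,0,0,0,0,0,0,0,0,0,0,0,0,0,0,0],
)

```text
clock: 38.67
position: [0.6643, 0.0003, 0.2295]
tool_rot: [-1.574, -0.001, 1.693]
force: [3.0, 5.4, 3.0]
grip_width: 0.0125
```

```bash
python3 o.py
```

```text
{'clock': 38.667, 'position': [0.664, 0.0, 0.229], 'tool_rot': [-1.574, -0.001, 1.693], 'force': [3.002, 5.385, 3.04], 'moment': [1.305, -0.667, -0.16], 'grip_width': 0.013, 'qpos': [0.433, 0.739, -0.883, 1.475, 0.59, 1.205, 1.16]}
```

Request:
drive_tool(
  steps=[0,0,0,0,2,0,0,0,0,0,0,0,0,0,0,0,0,0,0,0,0,0,0,0,0],
)

```text
clock: 39.08
position: [0.6643, 0.0003, 0.2295]
tool_rot: [-1.574, -0.001, 1.727]
force: [2.9, 6.4, 2.9]
grip_width: 0.0127
```

```bash
python3 o.py
```

```text
{'clock': 39.083, 'position': [0.664, 0.0, 0.229], 'tool_rot': [-1.574, -0.001, 1.727], 'force': [2.913, 6.42, 2.894], 'moment': [1.28, -0.59, -0.634], 'grip_width': 0.013, 'qpos': [0.437, 0.741, -0.891, 1.474, 0.595, 1.208, 1.191]}
```

Request:
drive_tool(
  steps=[0,0,0,0,2,0,0,0,0,0,0,0,0,0,0,0,0,0,0,0,0,0,0,0,0],
)

```text
clock: 39.5
position: [0.6643, 0.0003, 0.2295]
tool_rot: [-1.574, -0.001, 1.762]
force: [3.0, 6.3, 2.4]
grip_width: 0.0128
```

```bash
python3 o.py
```

```text
{'clock': 39.5, 'position': [0.664, 0.0, 0.229], 'tool_rot': [-1.574, -0.001, 1.762], 'force': [2.989, 6.3, 2.371], 'moment': [1.278, -0.53, -1.084], 'grip_width': 0.013, 'qpos': [0.44, 0.744, -0.898, 1.474, 0.601, 1.211, 1.222]}
```

The stop is felt again: torque rises to −1.1 N m at about +0.15 rad, so the clamp is tight. Release and hover over the keys with the fingers shut.

Request:
drive_tool(
  steps=[50,0,0,0,0,50,0,0,0,0,50,0,0,20,0,50,0,0,35,-4,40,0,0,20,-4],
)

```text
clock: 39.92
position: [0.6636, -0.0008, 0.306]
tool_rot: [-1.572, -0.0, 1.62]
force: [-0.1, 0.7, 0.8]
grip_width: 0.0407
```

Request:
drive_tool(
  steps=[0,-8,-25,0,-3,0,-8,-32,0,0,0,-8,-32,0,0,0,-8,-32,0,0,0,-8,-25,-10,0],
)

```text
clock: 40.33
position: [0.6232, -0.1498, 0.2947]
tool_rot: [-1.573, 0.002, 1.568]
force: [0.6, 0.6, 0.4]
grip_width: -0.0005
```

Request:
drive_tool(
  steps=[0,-1,-12,-30,0,0,0,0,-35,0,0,0,0,-25,0,0,0,0,-10,0,0,0,0,0,0],
)

```text
clock: 40.75
position: [0.6215, -0.1589, 0.1914]
tool_rot: [-1.568, -0.0, 1.57]
force: [0.1, 0.5, -0.0]
grip_width: 0.0
```

Request:
drive_tool(
  steps=[0,0,0,0,0,0,0,0,0,0,0,0,0,0,0,0,0,0,0,0,0,0,0,0,0],
)

```text
clock: 41.17
position: [0.6226, -0.1588, 0.1939]
tool_rot: [-1.572, 0.0, 1.57]
force: [0.2, -0.1, -0.2]
grip_width: -0.0001
```

```bash
python3 o.py;  python3 -c "
from h import *
import pickle
d=cam('wrist');save(d,'w12.png',None,1.4);pickle.dump(d,open('w12.pkl','wb'))"
```

```text
{'clock': 41.167, 'position': [0.623, -0.159, 0.194], 'tool_rot': [-1.572, 0.0, 1.57], 'force': [0.186, -0.149, -0.205], 'moment': [-0.016, -0.011, -0.018], 'grip_width': -0.0, 'qpos': [0.679, 0.733, -0.842, 1.57, 0.593, 1.108, 1.264]}
```

View pics/w12.png

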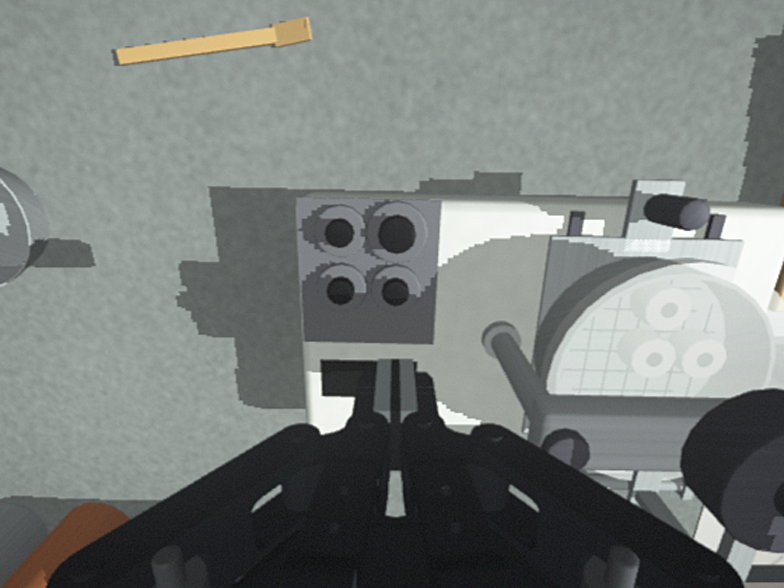

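The view shows all three pucks in the sieve under the closed cover, at (669,310), (655,358) and (704,358). Keys: power (395,291), timer (340,291), start (397,234), stop (340,233). No further pictures remain.

Run:
```python
from h import *
import pickle
d=pickle.load(open("w12.pkl","rb"))
for n,u,v,z in [("power",395,291,.071),("timer",340,291,.071),("start",397,234,.071),("stop",340,233,.071),("pull",690,213,.099)]:
    print(n,np.round(ray(d,u/1.4,v/1.4,z)*1000,1))
```

```text
power [ 621.2 -157.9   71. ]
timer [ 621.2 -193.3   71. ]
start [ 584.5 -156.7   71. ]
stop [ 583.8 -191.6   71. ]
pull [5.682e+02 3.000e-01 9.900e+01]
```

Request:
drive_tool(
  steps=[0,0,0,-30,0,0,0,0,-35,0,0,0,0,-25,0,0,0,0,-8,0,0,0,0,0,0],
)

```text
clock: 41.63
position: [0.6216, -0.1586, 0.0935]
tool_rot: [-1.568, -0.001, 1.571]
force: [0.3, -0.9, 1.0]
grip_width: -0.0003
```

Request:
drive_tool(
  steps=[0,0,0,-4,0,0,0,0,-2,0,0,0,0,0,0,0,0,0,0,0,0,0,0,0,0],
)

```text
clock: 42.05
position: [0.6227, -0.1589, 0.0898]
tool_rot: [-1.572, 0.0, 1.57]
force: [-1.3, 0.9, -0.4]
grip_width: -0.0002
```

```bash
python3 o.py
```

```text
{'clock': 42.05, 'position': [0.623, -0.159, 0.09], 'tool_rot': [-1.572, 0.0, 1.57], 'force': [-1.323, 0.895, -0.448], 'moment': [-0.039, -0.009, -0.009], 'grip_width': -0.0, 'qpos': [0.638, 0.853, -0.767, 1.636, 0.7, 0.947, 1.185]}
```

Request:
drive_tool(
  steps=[0,0,0,-3,0,0,0,0,-3,0,0,0,0,-1,0,0,0,0,0,0,0,0,0,0,0],
)

```text
clock: 42.47
position: [0.6225, -0.1589, 0.0821]
tool_rot: [-1.571, 0.0, 1.57]
force: [2.1, -0.2, 3.3]
grip_width: -0.0
```

```bash
python3 o.py
```

```text
{'clock': 42.467, 'position': [0.623, -0.159, 0.082], 'tool_rot': [-1.571, 0.0, 1.57], 'force': [2.106, -0.19, 3.27], 'moment': [-0.213, -0.319, 0.034], 'grip_width': -0.0, 'qpos': [0.634, 0.862, -0.761, 1.639, 0.708, 0.936, 1.18]}
```

Request:
drive_tool(
  steps=[0,0,0,-2,0,0,0,0,-1,0,0,0,0,0,0,0,0,0,0,0,0,0,0,0,0],
)

```text
clock: 42.88
position: [0.6226, -0.1589, 0.0799]
tool_rot: [-1.571, 0.001, 1.57]
force: [-3.3, -1.6, 16.3]
grip_width: -0.0002
```

```bash
python3 o.py
```

```text
{'clock': 42.883, 'position': [0.623, -0.159, 0.08], 'tool_rot': [-1.571, 0.001, 1.57], 'force': [-3.33, -1.617, 16.341], 'moment': [-0.204, 0.84, -0.016], 'grip_width': -0.0, 'qpos': [0.633, 0.865, -0.759, 1.64, 0.711, 0.933, 1.177]}
```

Power bottomed at z = 0.080 (16 N). Next, timer.

Request:
drive_tool(
  steps=[0,0,0,10,0,0,0,0,10,0,0,0,-12,0,0,0,0,-14,0,0,0,0,-10,0,0],
)

```text
clock: 43.3
position: [0.6219, -0.1976, 0.0987]
tool_rot: [-1.57, 0.001, 1.569]
force: [0.1, -0.1, -0.1]
grip_width: 0.0002
```

Request:
drive_tool(
  steps=[0,0,0,0,0,0,0,0,0,0,0,0,0,-6,0,0,0,0,-4,0,0,0,0,0,0],
)

```text
clock: 43.72
position: [0.6219, -0.1942, 0.0877]
tool_rot: [-1.569, -0.001, 1.571]
force: [0.3, -0.0, -0.3]
grip_width: -0.0002
```

Request:
drive_tool(
  steps=[0,0,0,-3,0,0,0,0,-3,0,0,0,0,-2,0,0,0,0,-2,0,0,0,0,0,0],
)

```text
clock: 44.13
position: [0.6226, -0.1944, 0.0799]
tool_rot: [-1.571, 0.0, 1.571]
force: [-6.4, 1.4, 15.8]
grip_width: 0.0003
```

```bash
python3 o.py
```

```text
{'clock': 44.133, 'position': [0.623, -0.194, 0.08], 'tool_rot': [-1.571, 0.0, 1.571], 'force': [-6.352, 1.362, 15.752], 'moment': [0.556, 1.303, -0.057], 'grip_width': 0.0, 'qpos': [0.68, 0.877, -0.759, 1.611, 0.71, 0.948, 1.241]}
```

Timer bottomed (16 N). Now start.

Request:
drive_tool(
  steps=[0,0,0,12,0,0,0,0,13,0,0,-5,16,0,0,0,-14,14,0,0,0,-12,7,0,0],
)

```text
clock: 44.55
position: [0.5912, -0.156, 0.105]
tool_rot: [-1.572, -0.0, 1.572]
force: [-0.2, 0.4, -0.1]
grip_width: 0.0002
```

Request:
drive_tool(
  steps=[0,-6,0,0,0,0,0,0,0,0,0,0,0,-9,0,0,0,0,-6,0,0,0,0,0,0],
)

```text
clock: 44.97
position: [0.5851, -0.1583, 0.0873]
tool_rot: [-1.569, -0.0, 1.57]
force: [-0.8, -0.5, 0.5]
grip_width: -0.0001
```

```bash
python3 o.py
```

```text
{'clock': 44.967, 'position': [0.585, -0.158, 0.087], 'tool_rot': [-1.569, -0.0, 1.57], 'force': [-0.801, -0.493, 0.463], 'moment': [0.017, 0.079, 0.019], 'grip_width': -0.0, 'qpos': [0.672, 0.813, -0.771, 1.738, 0.707, 0.893, 1.161]}
```

Request:
drive_tool(
  steps=[0,0,0,-3,0,0,0,0,-3,0,0,0,0,-2,0,0,0,0,-2,0,0,0,0,0,0],
)

```text
clock: 45.38
position: [0.5857, -0.1579, 0.0799]
tool_rot: [-1.571, 0.001, 1.57]
force: [-5.8, -1.0, 16.5]
grip_width: -0.0001
```

```bash
python3 o.py
```

```text
{'clock': 45.383, 'position': [0.586, -0.158, 0.08], 'tool_rot': [-1.571, 0.001, 1.57], 'force': [-5.772, -1.002, 16.508], 'moment': [-0.199, 1.143, -0.047], 'grip_width': -0.0, 'qpos': [0.667, 0.822, -0.764, 1.741, 0.719, 0.88, 1.151]}
```

All three keys are pressed. Retreat clear and hand in.

Request:
drive_tool(
  steps=[0,0,0,15,0,0,0,0,35,0,0,-5,-10,35,0,0,-10,-15,30,0,0,-10,-15,20,0],
)

```text
clock: 45.8
position: [0.5609, -0.1976, 0.2174]
tool_rot: [-1.573, 0.0, 1.572]
force: [0.4, -1.1, -0.0]
grip_width: 0.0004
```

Request:
drive_tool(
  steps=[0,0,0,10,0,0,0,0,0,0,0,0,0,0,0,0,0,0,0,0,0,0,0,0,0],
)

```text
clock: 46.22
position: [0.5602, -0.197, 0.2229]
tool_rot: [-1.57, -0.001, 1.572]
force: [-0.8, 0.3, -0.2]
grip_width: -0.0003
```

```bash
python3 o.py; python3 -c "
from h import *
print(workorder.job_done())"
```

```text
{'clock': 46.217, 'position': [0.56, -0.197, 0.223], 'tool_rot': [-1.57, -0.001, 1.572], 'force': [-0.842, 0.267, -0.177], 'moment': [0.021, 0.018, -0.053], 'grip_width': -0.0, 'qpos': [0.828, 0.636, -0.888, 1.676, 0.543, 1.097, 1.35]}
the job is handed in; nothing more can be done
None
```

I ran the whole sequence in the order asked and handed the job in at about 46 s. However, one wrist-force reading went over the 120 N limit, so the run may be judged a failure.

- **Force over the limit:** I came down too fast when setting the first puck on the mesh, and one reading showed 123.3 N. I backed off at once; the other placings and the key presses read 17 N or less. Nothing looked displaced in the later pictures.
- **Clamp:** it undoes clockwise; the other way stopped hard at about 1.5 N m. I opened it to about −2.1 rad in two grasps. At the end I turned it back until the torque rose to about 1.1 N m, near +0.15 rad, so it is tight.
- **Carriage:** it was drawn to its out stop (24 N) and later pushed to its home stop (27 N).
- **Pucks:** there were three, and one was knocked aside during the run. The last wrist picture shows all three in the sieve under the closed cover; an earlier scene picture shows the dish empty.
- **Keys:** power, timer and start were each pressed to the bottom at about 16 N, in that order. I didn't press stop or touch the other tea things. I took no picture after the key presses, because all 16 views were used.

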